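Seat the pour insert and snap the cap onto the squeeze bottle

TASK

Close the open blue squeeze bottle: first push its white pour insert, which stands proud of the neck, fully down into the neck, and only then fetch the loose blue snap cap and press it straight down over the neck until it clicks past the bumps and sits fully home on the collar. Keep pressing after the click, and finish while still holding the cap down with a steady push of roughly 10 N; do not let go or back off at the end. Leave the other things around where they are.

Things in the scene. Friction and masses are not known exactly. Their poses are not given: they have to be found in the camera images.
- bottle: Blue squeeze bottle, 62 mm across, fixed upright in a black suction-foot holder (foot 90 mm, cup 71 mm across and 38 mm high); it cannot move. Origin: centre of the holder's underside on the board, z up along the bottle's axis. The shoulder narrows to a blue collar 40 mm across, its flat top 92 mm above the origin; a white neck 22 mm across rises 14 mm above the collar.
- bottle_seat (a point): Centre of the collar's flat top, 92 mm above the board on the bottle's axis, z up: where the centre of the cap's underside lies when home. Four sprung round bumps on the neck (at its +-x and +-y) stick out to 14.5 mm from the axis, centred 8 mm above this point; they give way inward to let the cap's bead pass.
- pour_insert (a joint): White pour insert in the neck, 12 mm high: a 21 mm flange that tapers to a spout with a flat end 9 mm across. Value in m: 0 = 7 mm proud of the neck, 0.007 = fully home against a hard stop; starts between 0 and 0.003. It slides straight down against about 5 N of friction and stays where it is left.
- insert_tip (a point): Centre of the flat top end of the pour insert's spout; 118 mm above the board's top when the insert is home, up to 125 mm when proud.
- snap_cap: Loose blue ribbed snap cap, 42 mm in diameter, 32 mm high, about 30 g, standing mouth down on the board; grip it on the skirt. Origin: centre of its underside (the open mouth), z up to the closed flat top. Inside, 28 mm deep and 32 mm wide, with a rounded bead in the lowest 5 mm that narrows the mouth to 25 mm.
- cap_top (a point): Centre of the cap's flat top, 32 mm above its origin. On the neck the cap first rests on the bumps about 9 mm above the collar; a downward push of roughly 8 to 12 N takes it past them, then the resistance drops (the click) and it goes down onto the collar. It may be pushed in the grip or from above on this top.
- board: Light wooden cutting board, 250 (x) by 400 (y) mm, fixed; origin under its centre, its flat top 16 mm above the origin, 12 mm above z = 0. Bottle, snap cap, matchbox and black cap stand on it. Beyond the board to the left a wall shelf hangs about 0.45 m above the worktop (x over 0.45, y over 0.15).
- mill_1: Bystander: small salt-and-pepper mill with grey top, 44x44x90 mm, origin under its centre.
- spice_jar_1: Bystander: spice jar with dark lid, 44x44x96 mm, origin under its centre.
- garlic_1: Bystander: garlic bulb, 48x50x51 mm, origin under its centre.
- matchbox: Bystander: blue matchbox, 36x52x14 mm, origin under its centre.
- cap_black: Bystander: small black screw cap, 30 mm across, 19 mm high, not for this bottle; origin under its centre.

How it is judged:
On the way, in this order (a step that is already met when the one before it is completed fails the run):
1. the pour insert is pushed home (within 1.5 mm of its stop) while the cap is still away from the bottle (value of joint pour_insert above 0.0055 m and horizontal distance between snap_cap and bottle_seat above 0.05 m), for 0.1 s.
2. the cap has snapped past the bumps, sits on the collar and the robot keeps pressing it down (z of snap_cap in the frame of bottle_seat between -0.003 and 0.002 m and horizontal distance between snap_cap and bottle_seat below 0.003 m and angle between the z axis of snap_cap and the z axis of bottle_seat, either way round below 0.1 rad and angle between snap_cap's own z axis and vertical below 0.2 rad and contact force between snap_cap and bottle above 4 N and contact force between the fingers and snap_cap above 4 N), for 0.5 s.
At the end, for the whole second after the job is handed in: The insert is within 1.5 mm of its stop; the cap sits on the collar (underside within 2 mm of the collar top, centred within 3 mm, upright within 0.1 rad), still, and the robot's fingers are on the cap and press it against the bottle with more than 4 N through the last second (all of step 2 and value of joint pour_insert above 0.0055 m and linear speed of snap_cap below 0.02 m/s); the arm keeps its last pose, push and grip.
It fails at once if a bystander moved more than 30 mm (distance of any of mill_1, spice_jar_1, garlic_1, matchbox, cap_black from where it was at the start of the episode above 0.03 m).
It fails at once if a bystander was tipped over (angle between any of mill_1, spice_jar_1, matchbox, cap_black's own z axis and vertical above 0.5 rad).
It also fails if it takes over 69 s, if anything falls off the work surface, if the arm or the gripper's body presses on something with over 40 N, if the wrist force passes 120 N, or if a joint passes its speed limit or range.

ROBOT

A 6-joint arm with a two-finger parallel gripper is mounted at the origin on a cart in front of the work surface, level with it; the furniture and walls round the work are solid. World frame = base frame: x ahead of the robot, y to its left, z up, the work surface at z = 0. Lengths are in m, angles in rad, forces in N, time in s.
With the tool pointing down it reaches from about 0.35 to 0.975 m from the base axis. Payload 4.9 kg.
Tool frame: the origin (TCP) lies between the finger pads; the fingertips stand 14 mm ahead of it and the grasp point (between the pads) lies 5 mm behind it (manip.tcp_to_tips is the distance from the TCP to the fingertips, in m); z points along the fingers, y is the line along which they close (so a half turn about z gives the same grasp; the last joint's range is limited). The gripper opens to 85 mm and grips with 20 to 120 N. Pads are 22 mm wide; open, the fingers measure 114 mm over their backs; the gripper's body (76 mm by 85 mm) begins 54 mm behind the grasp point. The pads swing forward as they close: fully open they stand 13 mm farther back than shut.
Start: joints at [-1.37, 0.053, 1.613, -0, 1.476, -0.119], TCP at [0.196, -0.593, 0.245] pointing down, gripper open.
Joint ranges: [-3.01, 3.01], [-1.01, 2.22], [0.06, 2.58], [-1.02, 4.17], [0.09, 2.62], [-3.14, 3.14]. Speed limits (rad/s): [2.57, 2.57, 3.14, 3.14, 3.14, 3.14].

INTERFACE

Orientations are given as a unit quaternion [w, x, y, z].
In Python, from plant import manip gives the robot as it stands.
- The arm moves only by the tool servo_tool, never from a script. Its argument "moves" is a list that holds one entry, the list of rows, each a list of 7 numbers: the shift along the tool's x, y, z in mm, then the turn, a rotation vector about the tool's x, y, z in degrees, then the finger opening in mm, from 0 to 85.4. In form: [[[x, y, z, ax, ay, az, fingers], ...]]. A call has 1 to 12 rows; each row shifts and turns the commanded pose from where the row before left it, along the tool's axes as they then stand; what a row does not reach is not made up. A row lasts 1/8 s, in which the tool goes at most 62.5 mm and 10.7 degrees, less where a joint would pass 70% of its speed; a pose out of reach is approached as far as the arm can. A call with a gripper value outside its range is refused whole. The fingers move at their own pace and stop on an object; the grip force is fixed at half the most. Time passes only in rows, so rows that do not move let the fingers close. It gives the time, the measured TCP pose, the force, the opening and the grip force at its end, in the units of the state.
- manip.state(): the state, without advancing time (a new reading comes with each control period).
- manip.grab_frame(name): name is "scene" or "side" or "wrist"; returns a dict with "image" (420x560x3 uint8, blue, green, red), "mtx" (3x3 intrinsics, pixels), "eye" and "rotation" of the camera in the world. Camera axes: x right, y down, z forward; pixel columns grow to the right and rows downward; lengths in m; the calibration is good to about 2 mm. A picture is of the moment at which its call begins. There is no depth.
- manip.job_done(): hands the job in; it is judged then, once.
The state is a dict: "time": time; "joint_pos": joint angles; "joint_vel": joint speeds; "joint_efforts": joint torques, N m; "tool_pos": TCP position; "tool_rot": TCP orientation; "contact_force": force on the tool from outside, world axes, zero at the start; "ft_torque": the same for the moment, N m; "gripper_width": opening from 0.0 (shut) to 1.0 (fully open); "grasp_force": force on a finger pad.
Only numpy, scipy, OpenCV 4.12 (cv2) and the standard library are available. Lean on these libraries where they do the work, as an engineer would, in place of code of your own. Each camera call takes 0.05 s, during which the arm holds its last target. There are 200 camera calls.

## Working session

There is one attempt and no reset: what is moved stays moved. The work goes in short steps, Python scripts to look and compute and a tool call to move; the robot and the scene stay as the last step left them, time stands still between calls to the robot, and variables do not carry over. Pictures are saved under pics/ and viewed, at most 10 in all, crops included, and the job is handed in when it is done.

Besides the shell and the picture viewer there is one more tool, called after "Request:" by a JSON object that holds its "method" and its "body". servo_tool: Moves the arm, as the interface text tells. Its arguments: {"type":"object","properties":{"moves":{"type":"array"}},"required":["moves"]}

```bash
mkdir -p pics
cat > h.py <<'E'
import numpy as np, cv2
from plant import manip
def grab(n):
    f=manip.grab_frame(n); f['image']=np.asarray(f['image']); return f
def ray(f,u,v):
    d=np.linalg.inv(np.asarray(f['mtx']))@np.array([u,v,1.]); return np.asarray(f['eye']),np.asarray(f['rotation'])@d
def onz(f,u,v,z):
    e,d=ray(f,u,v); return e+d*(z-e[2])/d[2]
def proj(f,p):
    q=np.asarray(f['mtx'])@(np.asarray(f['rotation']).T@(np.asarray(p)-np.asarray(f['eye']))); return q[:2]/q[2]
def tri(f,a,g,b):
    e1,d1=ray(f,*a);e2,d2=ray(g,*b)
    s=np.linalg.lstsq(np.c_[d1,-d2],e2-e1,rcond=None)[0]
    p,q=e1+s[0]*d1,e2+s[1]*d2
    return (p+q)/2,np.linalg.norm(p-q)
E
python3 - <<'E'
from h import *
for n in('scene','side'):
    f=grab(n); cv2.imwrite(f'pics/{n}0.png',f['image']); print(n,f['eye'],f['rotation'],f['mtx'])
print(manip.state())
E
```

```text
scene [0.00137952 0.362377   0.68362267] [ 0.15555264 -0.30909973  0.83903488 -0.41985854] [[514.59315011   0.         269.07829217]
 [  0.         514.59315011 208.38553847]
 [  0.           0.           1.        ]]
side [0.22572279 0.55353567 0.49981657] [ 0.10062566 -0.14842452  0.83791957 -0.51549533] [[452.53121536   0.         285.49781508]
 [  0.         452.53121536 210.57982731]
 [  0.           0.           1.        ]]
{'time': 0.1, 'joint_pos': array([-1.37001559e+00,  5.33040490e-02,  1.61412985e+00, -1.49580547e-05,
        1.47600237e+00, -1.18992097e-01]), 'joint_vel': array([ 0.00032332, -0.00167935, -0.00301357, -0.00060465, -0.0012842 ,
       -0.00072445]), 'joint_efforts': array([ 1.67298771e-03, -3.94897091e+01, -3.71365678e+01, -5.09522135e-05,
        3.85259773e-03, -1.31397306e-05]), 'tool_pos': array([ 0.19636468, -0.59279581,  0.24419378]), 'tool_rot': array([-9.20732527e-04,  9.87244840e-01,  1.59206710e-01, -4.51247561e-05]), 'contact_force': array([-0.23439592, -0.14944587,  0.23139528]), 'ft_torque': array([-0.02643673, -0.00933993, -0.00641014]), 'grasp_force': 0.0, 'gripper_width': 1.003544712779093}
```

View pics/scene0.png

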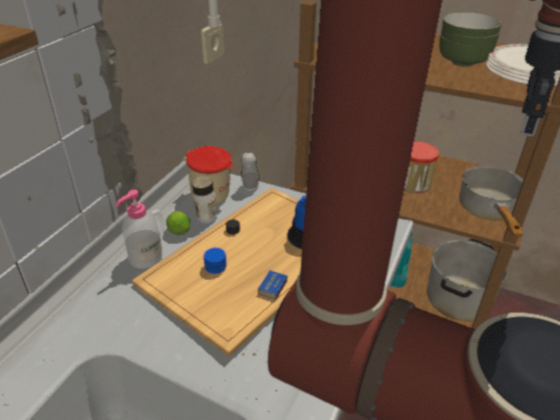

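View pics/side0.png

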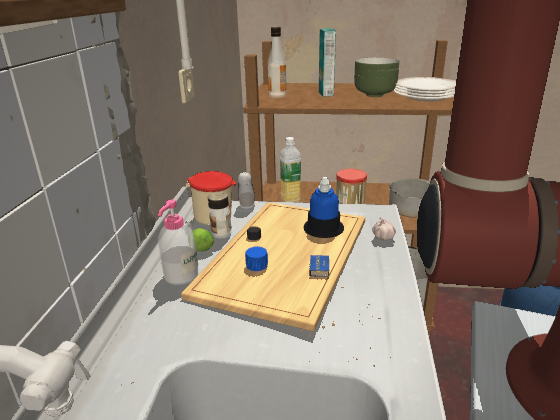

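The side view shows the blue cap at about (256,259), the bottle at (324,210) with its white spout tip at (324,181), and the matchbox at (319,266). The black cap is at (254,234) and the garlic at (384,230). In the scene view the arm hides part of the bottle. The cap is at (215,261).

```bash
cat > fix.py <<'E'
s=open('h.py').read()
s=s.replace("f['image']=np.asarray(f['image']); return f","f['image']=np.asarray(f['image']); q=np.asarray(f['rotation']); f['rotation']=R.from_quat(q,scalar_first=True).as_matrix() if q.size==4 else q; return f").replace("import numpy as np, cv2","import numpy as np, cv2\nfrom scipy.spatial.transform import Rotation as R")
s+='''
def blobs(f,lo,hi,amin=60):
    m=cv2.inRange(cv2.cvtColor(f['image'],cv2.COLOR_BGR2HSV),lo,hi)
    n,l,st,c=cv2.connectedComponentsWithStats(m)
    return [(st[i],c[i]) for i in range(1,n) if st[i][4]>amin],l
'''
open('h.py','w').write(s)
E
python3 fix.py
python3 - <<'E'
from h import *
F={}
for n in('scene','side'):
    f=F[n]=grab(n)
    for st,c in blobs(f,(105,120,50),(130,255,255))[0]: print(n,st,c.round(1), onz(f,*c,.03).round(3))
s=F['side']
print('tip',onz(s,324,181,.135), 'foot', onz(s,324,228,.012))
print('corner',onz(s,366,210,.012),onz(s,190,297,.012),onz(s,311,319,.012),onz(s,266,206,.012))
for n,u,v in(('mb',319,266),('blk',254,234),('garlic',384,232)): print(n,onz(s,u,v,.025).round(3))
print(tri(F['scene'],(215,261),s,(256.5,259)))
cv2.imwrite('pics/crop.png',cv2.resize(s['image'][165:285,230:350],None,fx=5,fy=5,interpolation=cv2.INTER_CUBIC))
E
```

```text
scene [294 196  12  35 259] [299.9 213.9] [ 0.508 -0.329  0.03 ]
scene [204 248  21  25 442] [214.5 260.2] [ 0.542 -0.112  0.03 ]
scene [260 272  26  22 246] [273.2 282.7] [ 0.421 -0.139  0.03 ]
side [310 188  29  32 748] [323.8 204.9] [ 0.488 -0.378  0.03 ]
side [246 247  22  24 460] [256.1 258.4] [ 0.544 -0.111  0.03 ]
side [310 256  19  15 200] [319.5 262.8] [ 0.425 -0.137  0.03 ]
side [500 287  60  29 813] [528.2 301.6] [ 0.071 -0.139  0.03 ]
side [536 286  24  15 116] [548.2 290.4] [ 0.037 -0.183  0.03 ]
tip [ 0.4602922  -0.27810553  0.135     ] foot [ 0.46404701 -0.30079506  0.012     ]
corner [ 0.39420496 -0.41932743  0.012     ] [0.61509954 0.01587641 0.012     ] [3.97956758e-01 3.42069815e-04 1.20000000e-02] [ 0.62998123 -0.36203785  0.012     ]
mb [ 0.425 -0.133  0.025]
blk [ 0.591 -0.204  0.025]
garlic [ 0.333 -0.303  0.025]
(array([ 0.5450551 , -0.11565687,  0.02490016]), np.float64(0.0015688620609748674))
```

View pics/crop.png

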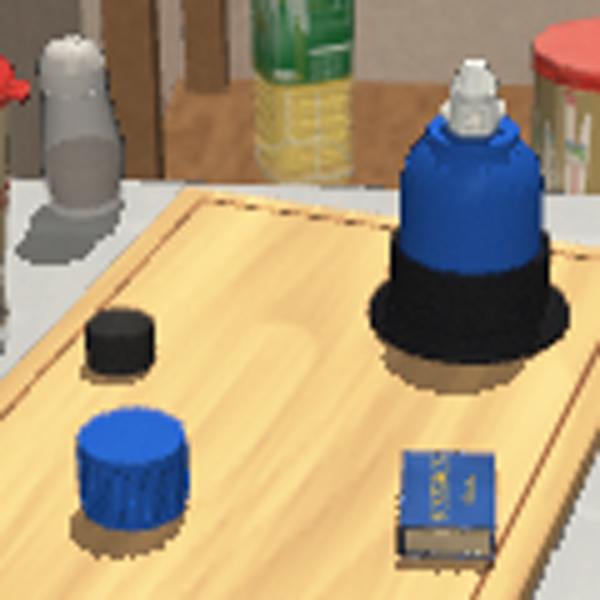

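The crop shows the cap top centred at side pixel (256.4,252.2), the spout tip at (324.8,177.6), and the collar at about (324.8,191).

```bash
cat >> h.py <<'E'
def rel(p):
    s=manip.state(); return (R.from_quat(s['tool_rot'],scalar_first=True).inv().apply(np.asarray(p)-s['tool_pos'])*1000).round(1)
E
python3 - <<'E'
from h import *
s=grab('side'); w=grab('wrist')
t=manip.state()
print('tip',onz(s,324.8,177.6,.136),'collar',onz(s,324.8,191,.104),'foot',onz(s,(230+469/5),165+315/5,.018))
print('cap',onz(s,256.4,252.2,.044))
print(rel([.463,-.292,.20]))
r=R.from_quat(t['tool_rot'],scalar_first=True)
print('cam in tool',r.inv().apply(w['eye']-t['tool_pos']),r.as_matrix().T@w['rotation'])
E
```

```text
tip [ 0.46318344 -0.29385802  0.136     ] collar [ 0.46329743 -0.29691551  0.104     ] foot [ 0.46153071 -0.29014399  0.018     ]
cap [ 0.54294686 -0.11133597  0.044     ]
[ 347.7 -202.    45.1]
cam in tool [ 0.06598188  0.00164546 -0.12866037] [[ 7.24854397e-05 -9.65183710e-01 -2.61572936e-01]
 [ 9.99999991e-01  1.00383146e-04 -9.32922896e-05]
 [ 1.16301712e-04 -2.61572927e-01  9.65183708e-01]]
```

Request:
{"method": "servo_tool", "body": {"moves": [[[40,-25,0,0,0,0,0],[40,-25,0,0,0,0,0],[40,-25,0,0,0,0,0],[40,-25,0,0,0,0,0],[40,-25,0,0,0,0,0],[40,-25,0,0,0,0,0],[40,-25,0,0,0,0,0],[20,-20,0,0,0,0,0],[0,0,0,0,0,0,0]]]}}

```text
time: 1.42
tool_pos: [0.4207, -0.3124, 0.2453]
tool_rot: [0.0, 0.987, 0.161, 0.0]
contact_force: [-0.3, -0.2, -0.4]
gripper_width: -0.003
grasp_force: 0.0
```

Run:
```python
from h import *
w=grab('wrist'); cv2.imwrite('pics/w1.png',w['image'])
print(manip.state()['tool_pos'],proj(w,[.463,-.293,.136]),proj(w,[.543,-.111,.044]))
for st,c in blobs(w,(105,120,50),(130,255,255))[0]: print(st,c.round(1))
```

```text
[ 0.420181   -0.31345526  0.24533845] [273.76186939 144.19296645] [ 90.89588919 -35.46500152]
[ 264  102   66   74 2530] [300.3 137.3]
```

View pics/w1.png

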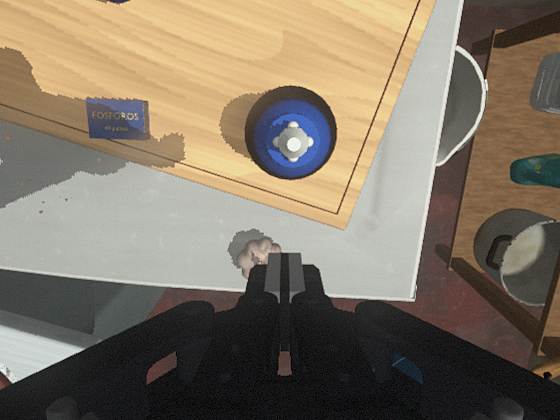

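Wrist view: spout tip at (293,144), bottle body circle centred near (291,132), garlic at (258,250) and clear of the tool, and matchbox at (118,117).

Run:
```python
from h import *
w=grab('wrist'); s=grab('side'); c=grab('scene')
print('tip w',onz(w,293,144,.136),tri(w,(293,144),s,(324.8,177.6)))
g=cv2.cvtColor(w['image'],cv2.COLOR_BGR2HSV)[90:190,240:345]
m=((g[...,1]<70)&(g[...,2]>170)).astype('uint8')
n,l,st,ct=cv2.connectedComponentsWithStats(m)
print([(st[i],ct[i]+[240,90]) for i in range(1,n) if st[i][4]>15])
p=onz(w,293,144,.136)
print(rel(p))
for f,n in((s,'side'),(c,'scene')): print(n,proj(f,p))
cv2.imwrite('pics/w1c.png',np.hstack([cv2.resize(w['image'][95:195,240:340],(400,400),interpolation=2),cv2.resize(s['image'][165:265,275:375],(400,400),interpolation=2)]))
```

```text
tip w [ 0.46656563 -0.30589987  0.136     ] (array([ 0.46639749, -0.30609356,  0.13079064]), np.float64(0.00041499116115332465))
[(array([ 45,  30,  27,  41, 566], dtype=int32), array([297.03710247, 140.25265018]))]
[ 47.4   6.4 109.3]
side [324.8534649  175.33551965]
scene [311.71993639 183.6221637 ]
```

View pics/w1c.png

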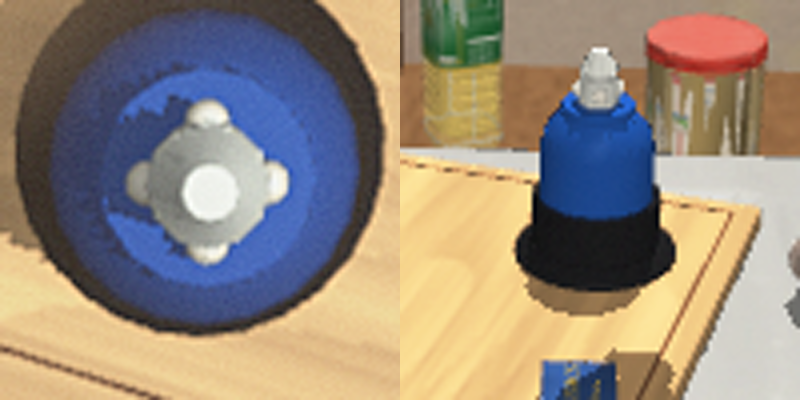

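The enlarged view puts the spout end at wrist pixel (292.5,143). The four bumps are symmetric about (291.8,140.9), and the spout end is at (325,177.5) in the side view.

Run:
```python
from h import *
w=grab('wrist')
a=onz(w,292.5,143,.134);b=onz(w,291.8,140.9,.112)
print(a,b,rel(a),rel(b))
```

```text
[ 0.46630787 -0.30677441  0.134     ] [ 0.4660436  -0.30685982  0.112     ] [ 47.    7.1 111.3] [ 46.7   7.1 133.3]
```

Request:
{"method": "servo_tool", "body": {"moves": [[[30,5,20,0,0,0,0],[17,2,30,0,0,0,0],[0,0,25,0,0,0,0],[0,0,10,0,0,0,0],[0,0,4,0,0,0,0],[0,0,3,0,0,0,0],[0,0,3,0,0,0,0],[0,0,2,0,0,0,0]]]}}

```text
time: 2.68
tool_pos: [0.467, -0.306, 0.1488]
tool_rot: [0.0, 0.987, 0.159, 0.0]
contact_force: [-0.1, -0.1, -0.1]
gripper_width: 0.002
grasp_force: 0.0
```

Request:
{"method": "servo_tool", "body": {"moves": [[[0,0,1.5,0,0,0,0],[0,0,1.5,0,0,0,0],[0,0,1.5,0,0,0,0],[0,0,1,0,0,0,0]]]}}

```text
time: 3.18
tool_pos: [0.467, -0.3059, 0.1439]
tool_rot: [0.0, 0.987, 0.159, 0.0]
contact_force: [-2.6, 1.6, 9.0]
gripper_width: -0.002
grasp_force: 4.5
```

Request:
{"method": "servo_tool", "body": {"moves": [[[0,0,1,0,0,0,0],[0,0,1,0,0,0,0],[0,0,0,0,0,0,0]]]}}

```text
time: 3.55
tool_pos: [0.4671, -0.3061, 0.1438]
tool_rot: [0.0, 0.987, 0.159, 0.0]
contact_force: [-6.0, 3.4, 12.9]
gripper_width: 0.003
grasp_force: 6.6
```

Request:
{"method": "servo_tool", "body": {"moves": [[[0,0,-40,0,0,0,0],[10,-20,-50,0,0,0,85],[20,-40,-8,0,0,0,85],[25,-40,0,0,0,0,85],[20,-40,0,0,0,0,85],[8,-19,0,0,0,0,85],[0,0,0,0,0,0,85],[0,0,0,0,0,0,85]]]}}

```text
time: 4.55
tool_pos: [0.4956, -0.1293, 0.2387]
tool_rot: [0.0, 0.987, 0.159, -0.0]
contact_force: [-0.1, -0.1, 0.0]
gripper_width: 0.994
grasp_force: 0.0
```

Run:
```python
from h import *
w=grab('wrist'); s=grab('side')
print(manip.state()['tool_pos'],proj(w,[.544,-.112,.044]))
for st,c in blobs(w,(105,120,50),(130,255,255))[0]: print(st,c.round(1))
cv2.imwrite('pics/w2.png',np.vstack([cv2.resize(w['image'],(800,600))[:0],w['image']]))
cv2.imwrite('pics/w2c.png',np.hstack([w['image'][:,:500],cv2.resize(s['image'][160:300,225:365],(300,300)).repeat(1,0) if 0 else np.vstack([cv2.resize(s['image'][165:265,275:375],(300,300)),np.zeros((120,300,3),'uint8')])]))
```

```text
[ 0.49551869 -0.1296082   0.23872869] [280.77785366 130.05217127]
[ 264  105   47   48 1717] [287.3 128.8]
[252 235  39  33 280] [265.1 258.2]
[ 424  251   78   57 2223] [466.3 277.4]Traceback (most recent call last):
  File "<stdin>", line 5, in <module>
    return _nx.concatenate(arrs, 0, dtype=dtype, casting=casting)
           ~~~~~~~~~~~~~~~^^^^^^^^^^^^^^^^^^^^^^^^^^^^^^^^^^^^^^^
ValueError: all the input array dimensions except for the concatenation axis must match exactly, but along dimension 1, the array at index 0 has size 800 and the array at index 1 has size 560
```

Run:
```python
from h import *
w=grab('wrist'); s=grab('side'); print(w['mtx'][0][0], np.asarray(w['eye'])[2])
cv2.imwrite('pics/w2c.png',np.hstack([cv2.resize(w['image'][95:165,252:322],(420,420),interpolation=2),cv2.resize(s['image'][165:235,290:360],(350,420),interpolation=2)]))
```

```text
362.57095598372035 0.367556218197112
```

View pics/w2c.png

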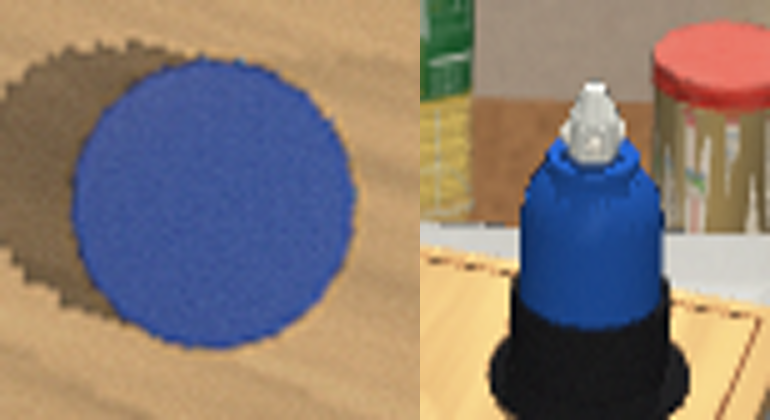

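The cap's top face is a clean circle centred at wrist pixel (287.3,128.8), and in the side view the insert now sits down in the neck.

Run:
```python
from h import *
w=grab('wrist'); a=onz(w,287.3,128.8,.044); print(a,rel(a),rel([.4662,-.3068,.15]))
```

```text
[ 0.54672442 -0.11735001  0.044     ] [ 52.4   4.5 194.7] [-83.4 159.2  88.7]
```

Request:
{"method": "servo_tool", "body": {"moves": [[[30,4,20,0,0,0,85],[22,0.5,40,0,0,0,85],[0,0,50,0,0,0,85],[0,0,50,0,0,0,85],[0,0,35,0,0,0,85],[0,0,12,0,0,0,85],[0,0,0,0,0,0,60],[0,0,0,0,0,0,38],[0,0,0,0,0,0,36],[0,0,0,0,0,0,36],[0,0,0,0,0,0,36],[0,0,0,0,0,0,36]]]}}

```text
time: 6.3
tool_pos: [0.5482, -0.1174, 0.0342]
tool_rot: [0.001, 0.987, 0.159, 0.002]
contact_force: [0.1, -1.2, 7.0]
gripper_width: 0.47
grasp_force: 60.3
```

Request:
{"method": "servo_tool", "body": {"moves": [[[0,0,-20,0,0,0,36],[0,0,-40,0,0,0,36],[0,0,-40,0,0,0,36],[0,0,-40,0,0,0,36],[0,0,-10,0,0,0,36],[0,0,0,0,0,0,36]]]}}

```text
time: 7.05
tool_pos: [0.5464, -0.1166, 0.1824]
tool_rot: [0.0, 0.987, 0.159, 0.0]
contact_force: [-0.5, -0.4, -0.3]
gripper_width: 0.468
grasp_force: 60.4
```

Run:
```python
from h import *
w=grab('wrist'); s=grab('side'); t=manip.state()
print(t['tool_pos'],t['tool_rot'],t['contact_force'],t['gripper_width'])
for f in(w,s):
  for st,c in blobs(f,(105,120,40),(130,255,255))[0]: print(st,c.round(1))
p=t['tool_pos']+[0,0,.0098]; print('proj top at tcp',proj(w,p),proj(s,p))
u=proj(s,p).astype(int)
print(u)
cv2.imwrite('pics/w3.png',np.hstack([cv2.resize(w['image'][200:320,220:340],(400,400),interpolation=2),cv2.resize(s['image'][u[1]-40:u[1]+40,u[0]-40:u[0]+40],(400,400),interpolation=2)]))
```

```text
[ 0.54527029 -0.11620042  0.17989713] [-8.15367706e-04  9.87241040e-01  1.59224657e-01 -1.40480188e-03] [-0.52288511  0.01447669 -1.13648844] 0.4689612476840912
[ 230  251  110  100 8792] [283.9 300.9]
[463 362  22  29 288] [473.5 375.9]
[242 177  24  25 249] [256.6 189.7]
[310 188  29  32 751] [323.8 205. ]
[ 500  248   60   64 1434] [530.2 283.2]
[310 256  19  15 200] [319.5 262.8]
proj top at tcp [277.67715261 299.27132616] [252.65471326 180.36351096]
[252 180]
```

View pics/w3.png

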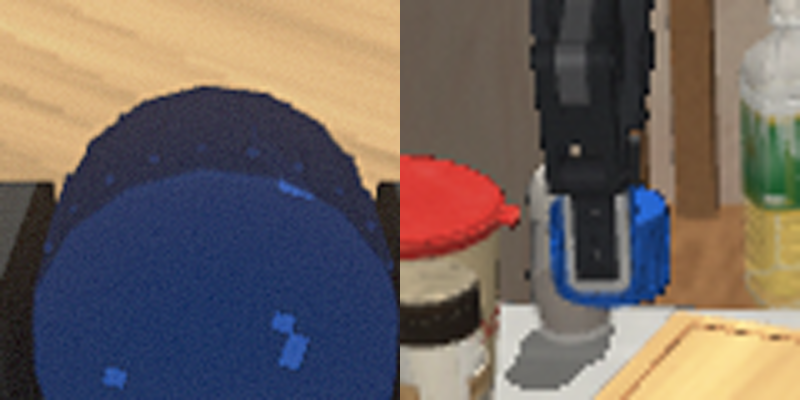

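The wrist view shows the held cap upright, centred on column 285. The finger pads are symmetric about column 285 too, while the calibration puts the TCP at 277.7. So the wrist camera has a tool-y bias of about 2.5 mm, which I correct for in the bottle position: (0.4654,-0.3044).

Run:
```python
from h import *
print(rel([.4654,-.3044,.180]),manip.state()['tool_pos'])
```

```text
[-1.350e+02  1.535e+02 -1.000e-01] [ 0.54527029 -0.11620042  0.17989713]
```

Request:
{"method": "servo_tool", "body": {"moves": [[[-20,20,-10,0,0,0,36],[-30,35,0,0,0,0,36],[-30,35,0,0,0,0,36],[-30,35,0,0,0,0,36],[-20,22,0,0,0,0,36],[-5,6.5,10,0,0,0,36],[0,0,0,0,0,0,36],[0,0,0,0,0,0,36]]]}}

```text
time: 8.15
tool_pos: [0.4666, -0.3036, 0.1808]
tool_rot: [-0.001, 0.987, 0.16, -0.0]
contact_force: [-0.0, -0.2, -1.0]
gripper_width: 0.468
grasp_force: 60.5
```

Run:
```python
from h import *
w=grab('wrist'); s=grab('side'); t=manip.state()
print(t['tool_pos'],rel([.4654,-.3044,.180]))
cv2.imwrite('pics/w4.png',np.hstack([cv2.resize(w['image'][120:360,165:405],(400,400),interpolation=2),cv2.resize(s['image'][140:240,275:375],(400,400),interpolation=2)]))
```

```text
[ 0.46692084 -0.30386771  0.1817258 ] [-1.6  0.   1.7]
```

View pics/w4.png

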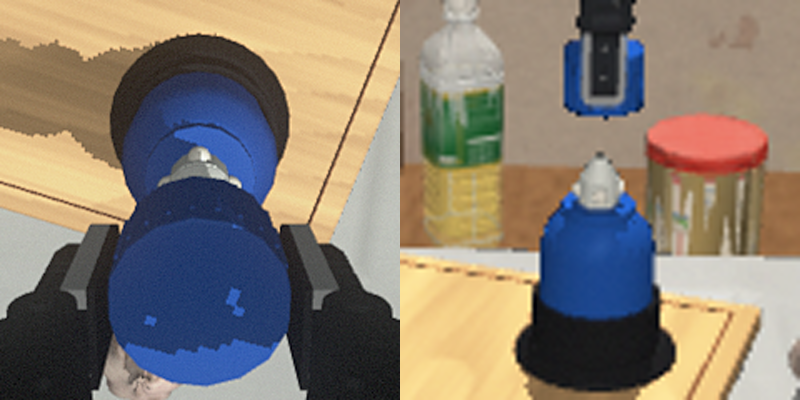

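The wrist view shows the cap, neck, body and foot all centred on the same column, about 199.5 in the crop. The side view shows the cap near crop column 605 and the bottle axis at about 598 to 600, so I will measure that offset at subpixel precision.

Run:
```python
from h import *
s=grab('side'); t=manip.state(); print(t['tool_pos'],rel([.4654,-.3044,.180]))
h=cv2.cvtColor(s['image'],cv2.COLOR_BGR2HSV)
B=s['image'].astype(int)
m=(h[...,0]>100)&(h[...,0]<130)&(h[...,1]>120)&(h[...,2]>45)
def mid(rows):
    o=[]
    for r in rows:
        c=np.flatnonzero(m[r,300:350])+300
        if len(c)>3:o.append((r,c.min(),c.max(),(c.min()+c.max())/2))
    return o
print(mid(range(150,168)));print(mid(range(190,222,2)))
ax=np.array([.4655,-.305,0])
for z in(.02,.06,.09,.104,.13,.16,.19): print(z,proj(s,ax+[0,0,z]).round(2))
print(proj(s,ax+[.01,0,.16])-proj(s,ax+[0,0,.16]),proj(s,ax+[.0,.01,.16])-proj(s,ax+[0,0,.16]))
```

```text
[ 0.46696847 -0.30401179  0.18192646] [-1.6 -0.1  1.9]
[(150, np.int64(318), np.int64(334), np.float64(326.0)), (151, np.int64(317), np.int64(335), np.float64(326.0)), (152, np.int64(316), np.int64(335), np.float64(325.5)), (153, np.int64(316), np.int64(335), np.float64(325.5)), (154, np.int64(316), np.int64(335), np.float64(325.5)), (155, np.int64(316), np.int64(335), np.float64(325.5)), (156, np.int64(316), np.int64(335), np.float64(325.5)), (157, np.int64(316), np.int64(335), np.float64(325.5)), (158, np.int64(316), np.int64(335), np.float64(325.5)), (159, np.int64(316), np.int64(335), np.float64(325.5)), (160, np.int64(316), np.int64(335), np.float64(325.5)), (161, np.int64(316), np.int64(335), np.float64(325.5)), (162, np.int64(316), np.int64(335), np.float64(325.5)), (163, np.int64(316), np.int64(335), np.float64(325.5)), (164, np.int64(316), np.int64(335), np.float64(325.5)), (165, np.int64(316), np.int64(335), np.float64(325.5)), (166, np.int64(316), np.int64(334), np.float64(325.0)), (167, np.int64(318), np.int64(333), np.float64(325.5))]
[(190, np.int64(315), np.int64(333),
[... 304 characters left out ...]
2, np.int64(310), np.int64(338), np.float64(324.0)), (204, np.int64(310), np.int64(337), np.float64(323.5)), (206, np.int64(310), np.int64(337), np.float64(323.5)), (208, np.int64(310), np.int64(337), np.float64(323.5)), (210, np.int64(310), np.int64(337), np.float64(323.5)), (212, np.int64(310), np.int64(337), np.float64(323.5)), (214, np.int64(310), np.int64(337), np.float64(323.5)), (216, np.int64(311), np.int64(336), np.float64(323.5)), (218, np.int64(315), np.int64(333), np.float64(324.0))]
0.02 [323.98 223.89]
0.06 [324.4  207.79]
0.09 [324.71 195.33]
0.104 [324.87 189.4 ]
0.13 [325.15 178.18]
0.16 [325.49 164.88]
0.19 [325.84 151.21]
[-4.59881619 -0.53667531] [-1.34611689  1.64300719]
```

Request:
{"method": "servo_tool", "body": {"moves": [[[0.8,0,10,0,0,0,36],[0,0,10,0,0,0,36],[0,0,8,0,0,0,36],[0,0,6,0,0,0,36],[0,0,4,0,0,0,36],[0,0,3,0,0,0,36],[0,0,0,0,0,0,36]]]}}

```text
time: 9.18
tool_pos: [0.4672, -0.3045, 0.1407]
tool_rot: [-0.0, 0.987, 0.159, -0.0]
contact_force: [0.4, 0.2, -0.5]
gripper_width: 0.47
grasp_force: 60.5
```

Request:
{"method": "servo_tool", "body": {"moves": [[[0,0,1.5,0,0,0,36],[0,0,1.5,0,0,0,36],[0,0,1.5,0,0,0,36],[0,0,1,0,0,0,36],[0,0,0,0,0,0,36]]]}}

```text
time: 9.8
tool_pos: [0.4677, -0.3045, 0.1361]
tool_rot: [0.0, 0.987, 0.159, 0.001]
contact_force: [1.0, 2.6, 4.0]
gripper_width: 0.464
grasp_force: 61.0
```

Request:
{"method": "servo_tool", "body": {"moves": [[[0.3,-0.5,1,0,0,0,36],[0,0,1,0,0,0,36],[0,0,1,0,0,0,36],[0,0,0,0,0,0,36]]]}}

```text
time: 10.3
tool_pos: [0.4682, -0.3041, 0.1342]
tool_rot: [0.0, 0.987, 0.159, 0.001]
contact_force: [0.6, 3.6, 8.7]
gripper_width: 0.467
grasp_force: 61.5
```

Request:
{"method": "servo_tool", "body": {"moves": [[[0,-0.3,1,0,0,0,36],[0,0,1,0,0,0,36],[0,0,1,0,0,0,36],[0,0,0,0,0,0,36]]]}}

```text
time: 10.8
tool_pos: [0.467, -0.3031, 0.1276]
tool_rot: [-0.001, 0.987, 0.159, -0.0]
contact_force: [3.7, -0.5, -6.0]
gripper_width: 0.468
grasp_force: 61.0
```

It clicked; now I press it home.

Request:
{"method": "servo_tool", "body": {"moves": [[[0,0,1,0,0,0,36],[0,0,1,0,0,0,36],[0,0,1,0,0,0,36],[0,0,0,0,0,0,36]]]}}

```text
time: 11.3
tool_pos: [0.4671, -0.304, 0.1266]
tool_rot: [0.0, 0.987, 0.159, -0.0]
contact_force: [0.1, 0.6, -0.4]
gripper_width: 0.466
grasp_force: 61.4
```

Request:
{"method": "servo_tool", "body": {"moves": [[[0,0,1,0,0,0,36],[0,0,1,0,0,0,36],[0,0,1,0,0,0,36],[0,0,0,0,0,0,36]]]}}

```text
time: 11.8
tool_pos: [0.4674, -0.3042, 0.1261]
tool_rot: [0.0, 0.987, 0.159, -0.0]
contact_force: [-6.0, 3.5, 12.2]
gripper_width: 0.471
grasp_force: 62.8
```

Request:
{"method": "servo_tool", "body": {"moves": [[[0,0,0,0,0,0,36],[0,0,0,0,0,0,36],[0,0,0,0,0,0,36],[0,0,0,0,0,0,36],[0,0,0,0,0,0,36],[0,0,0,0,0,0,36],[0,0,0,0,0,0,36]]]}}

```text
time: 12.68
tool_pos: [0.4674, -0.3042, 0.1261]
tool_rot: [0.0, 0.987, 0.159, -0.0]
contact_force: [-5.4, 3.6, 11.0]
gripper_width: 0.467
grasp_force: 62.8
```

Run:
```python
from h import *
s=grab('side'); w=grab('wrist')
t=manip.state(); print(t['time'],t['tool_pos'],t['contact_force'],t['tool_rot'])
cv2.imwrite('pics/w5.png',np.hstack([cv2.resize(w['image'][120:360,165:405],(400,400),interpolation=2),cv2.resize(s['image'][150:230,285:365],(400,400),interpolation=2)]))
```

```text
12.775 [ 0.46740305 -0.30417109  0.12605951] [-5.31980326  3.78656885 11.94108674] [ 3.74165287e-04  9.87233250e-01  1.59280661e-01 -2.02418698e-04]
```

View pics/w5.png

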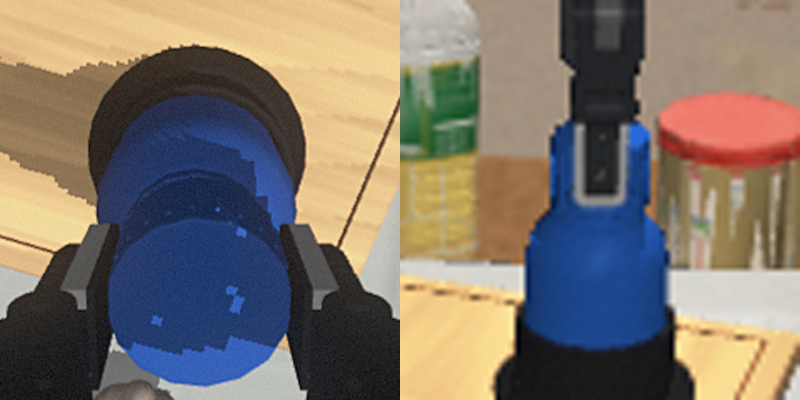

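Both views show the cap seated directly on the collar and centred. In the side crop the cap is at column 598 and the body at 597. The push holds steady at about 11–12 N.

```bash
python3 -c "
from plant import manip
print(manip.job_done())"
```

```text
the job is handed in; nothing more can be done
None
```

The job is handed in: the insert was pushed to its stop, then the cap snapped on and seated on the collar, with the arm still pressing it down at about 11–12 N; the hand-in gave no verdict.

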